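# Try the lid of the pedal bin and let it down softly

## Task

The little pedal bin by the drying rack has just been put back together, and the closed tub was left with its edge under the pedal. With your fingertips slide the tub along the bench, without lifting it, until it stands wholly clear of the pedal; then check the lid: press the pedal right down to its stop, keep the lid fully open for a good three seconds, and let the pedal up slowly so that the lid closes gently and does not slam. Work the lid by the pedal only, do not touch the lid itself, leave everything else where it is, and finish with your hand clear.

Things in the scene. Friction and masses are not known exactly. Their poses are not given: they have to be found in the camera images.
- bin: Round steel pedal bin, 182 mm in diameter and about 212 mm tall with its lid shut, standing fixed on the bench. Origin: centre of its underside, on the bench. Its own -x is its front, where the pedal sticks out; +z up. The wall is 88 to 91 mm from the axis.
- pedal_pad (a point): Centre of the top face of the pedal's black ribbed foot plate (60 mm along the bin's y, 50 mm along its x, 8 mm thick). With the pedal up it lies 153 mm in front of the bin's axis (bin frame -0.153, 0, 0.054), 65 mm outside the wall, the plate sloping up outwards by 0.15 rad; with the pedal fully down it lies at bin frame (-0.154, 0, 0.024). The plate's outer edge is 178 mm from the bin's axis, its underside there about 48 mm above the bench when up.
- pedal (a joint): Pedal angle, rad: 0 up (at rest), 0.22 fully down on its stop; about 30 mm of travel at the foot plate. It turns about a cross axis inside the bin's foot, 20 mm in front of the bin's axis and 30 mm above the bench. Pushing it down takes about 5 to 10 N at first, falling to about 3 to 5 N just before the stop; it comes back up by itself with the weight of the lid and a light spring, following whatever holds it.
- lid (a joint): Lid angle, rad: 0 shut, 1.2 fully open (up to 1.26 if the pedal is leaned on hard). The lid is linked to the pedal and stands at about 5.45 times the pedal angle. Let go, it falls shut with a slam within about half a second; let up over two seconds or more it closes gently.
- lid_center (a point): Centre of the underside of the round domed steel lid (183 mm in diameter, 22 mm high), 191 mm above the bench when shut. Hinged at the back of the bin (bin frame x +0.104, z 0.191), it swings up and backwards, away from the pedal.
- tub_center (a point): Centre (half-way up) of the closed green plastic tub: squat, round, screw lid, 68 mm in diameter, 40 mm high, 0.09 to 0.2 kg, upright and loose on the bench. It starts about 0.20 m in front of the bin's axis with 8 to 18 mm of its edge under the outer edge of the pedal's plate, where it blocks the pedal. It slides when pushed low on its side; beyond the pedal about 60 mm of bench is free to either side.
- brush: Bystander, leave alone: small round bottle brush lying on the bench to one side of the tub, 190 mm long, wooden handle, about 24 mm high. Origin: middle of its underside; handle towards its -x.
- bombilla: Bystander, leave alone: stainless bombilla (drinking straw with a sieve), 190 mm long, 12 mm high, lying on the bench to the other side of the tub. Origin: middle of its underside.
- soap: Bystander, leave alone: clear soap bottle, 62 mm in diameter, 190 mm tall. Origin: centre of its underside.
- mug: Bystander, leave alone: white mug, 80 mm in diameter, 88 mm tall. Origin: centre of its underside.
- flask: Bystander, leave alone: tall steel flask with a black top and handle, 88 mm in diameter, 252 mm tall. Origin: centre of its underside.
- jar: Bystander, leave alone: glass jar with a black lid, 76 mm in diameter, 110 mm tall. Origin: centre of its underside.
There are look-alikes about, which are no part of the job. There is more than one size of the part that bears tub_center; the job needs the middle-sized.

How it is judged:
By the outcome, as a careful person would: the job done as asked, in the order asked, and still so for the second after the job is handed in, with the robot touching nothing.
It also fails if it takes over 58 s, if anything falls off the work surface, if the arm or the gripper's body presses on something with over 40 N, if the wrist force passes 120 N, or if a joint passes its speed limit or range.

## Robot

A 7-joint arm with a two-finger parallel gripper is mounted at the origin on the work surface. World frame = base frame: x ahead of the robot, y to its left, z up, the work surface at z = 0. Lengths are in m, angles in rad, forces in N, time in s.
With the tool pointing down it reaches from about 0.425 to 0.875 m from the base axis. Payload 4.7 kg.
Tool frame: the origin (TCP) lies between the finger pads; the fingertips stand ctrl.tip_reach ahead of it and the grasp point (between the pads) lies 5 mm behind it (ctrl.tip_reach is the distance from the TCP to the fingertips, in m); z points along the fingers, y is the direction in which the jaws open and shut (so a half turn about z gives the same grasp; the last joint's range is limited). The gripper opens to 87 mm and grips with 3 to 60 N. Pads are 19 mm wide; open, the fingers measure 117 mm over their backs; the gripper's body (75 mm by 190 mm) begins 51 mm behind the grasp point.
Start: joints at [1.165, 0.321, -0.07, 1.45, 0.023, 1.371, -0.057], TCP at [0.265, -0.594, 0.237] pointing down, gripper open.
Joint ranges: [-2.86, 2.86], [-0.3, 2.09], [-1.38, 1.24], [0.06, 2.45], [-1.56, 4.7], [0.09, 2.05], [-2.69, 2.69]. Speed limits (rad/s): [2.57, 2.57, 3.14, 3.14, 3.14, 3.14, 3.14].

## Interface

Orientations are given as a rotation vector (axis times angle).
In Python, from bench import ctrl gives the robot as it stands.
- The arm moves only by the shell command python3 -m handwheel 'ROWS' [FORCE]. ROWS is JSON, a list of rows, each a list of 7 numbers: the shift along the tool's x, y, z in mm, then the turn, a rotation vector about the tool's x, y, z in rad, then the gripper's target within -1 to 1 (shut at 1, half-way at 0, fully open at -1). In form: [[dx, dy, dz, ax, ay, az, grip], ...]. A call has 1 to 12 rows; each row is the pose to reach, as a shift and turn from the pose commanded when the call began, along the tool's axes at that moment; what a row does not reach only later rows make up. A row lasts 1/8 s, in which the tool goes at most 62.5 mm and 10.7 degrees, less where a joint would pass 70% of its speed; a pose out of reach is approached as far as the arm can. A call with a gripper value outside its range is refused whole. The fingers move at their own pace and stop on an object; FORCE is the grip in N (left out, the last holds). Time passes only in rows, so rows that repeat a pose let the fingers close. It gives the time, the measured TCP pose, the force and the opening at its end, in the units of the state.
- ctrl.get_state(): the state, without advancing time (a new reading comes with each control period).
- ctrl.get_image(name): name is "side" or "top" or "wrist"; returns the picture (420x560x3 uint8, red, green, blue); there is no depth.
- ctrl.camera_model(name): a dict with "mtx" (3x3 intrinsics, pixels), "xyz" and "orientation" of the camera in the world. Camera axes: x right, y up, looking along -z (the intrinsics and any distortion apply to the point x, -y, -z); pixel columns grow to the right and rows downward; lengths in m; the calibration is good to about 2 mm. A picture is of the moment at which its call begins: read the wrist's pose just before it. camera_model takes no time and is no camera call; for the wrist camera it gives the pose at the moment of the call.
- ctrl.close_job(): hands the job in, once; it reports no verdict.
The state is a dict: "time": time; "joint_positions": joint angles; "qd": joint speeds; "joint_torque": joint torques, N m; "position": TCP position; "tool_rot": TCP orientation; "ft_force": force on the tool from outside, world axes, zero at the start; "torque": the same for the moment, N m; "grip_width": opening from 0.0 (shut) to 1.0 (fully open).
Only numpy, scipy, OpenCV 4.12 (cv2) and the standard library are available. Lean on these libraries where they do the work, as an engineer would, in place of code of your own. Each camera call takes 0.05 s, during which the arm holds its last target.

## Working session

There is one attempt and no reset: what is moved stays moved. The work goes in short steps, Python scripts to look and compute and a shell command to move; the robot and the scene stay as the last step left them, time stands still between calls to the robot, and variables do not carry over. Pictures are saved under pics/ and viewed, and the job is handed in when it is done.

```bash
ls; mkdir -p pics; python3 - <<'E'
from bench import ctrl
import cv2
s=ctrl.get_state();print(s['time'],s['position'],s['tool_rot'],s['grip_width'],ctrl.tip_reach)
for n in ['side','top']:
    cv2.imwrite(f'pics/{n}0.png',ctrl.get_image(n)[:,:,::-1]);print(n,ctrl.camera_model(n))
E
```

```text
pics
0.0 [ 0.26465103 -0.59311228  0.23545229] [-3.07084797e+00 -6.54213130e-01  7.98335889e-04] 0.9995508816483456 0.014
side {'mtx': array([[493.22759462,   0.        , 285.87331951],
       [  0.        , 493.22759462, 206.20908252],
       [  0.        ,   0.        ,   1.        ]]), 'xyz': array([0.11723291, 0.86961096, 1.02708357]), 'orientation': array([ 0.2615131 , -1.14114129, -2.50056934])}
top {'mtx': array([[455.25263928,   0.        , 278.47249151],
       [  0.        , 455.25263928, 212.81673649],
       [  0.        ,   0.        ,   1.        ]]), 'xyz': array([ 0.38164907, -0.03861442,  1.4069025 ]), 'orientation': array([ 0.07471243, -0.10549408, -1.55266742])}
```

View pics/side0.png

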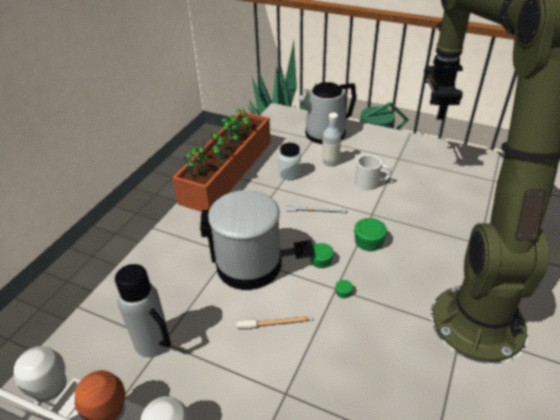

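View pics/top0.png

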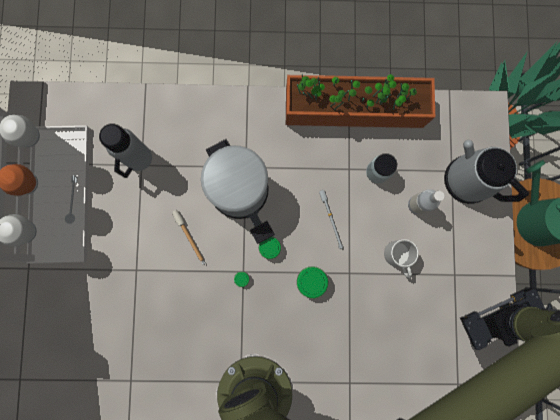

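In the top view there are three green tubs: (271,248), middle-sized with its edge under the black pedal at (262,232); (243,280), small; and (312,282), large. I choose (271,248). Next I'll measure it and take a close crop.

```bash
cat > h.py <<'E'
import numpy as np,cv2
from scipy.spatial.transform import Rotation as R
from bench import ctrl
def ray(n,u,v,cm=None):
    c=cm or ctrl.camera_model(n);K=c['mtx']
    d=np.array([(u-K[0,2])/K[0,0],-(v-K[1,2])/K[1,1],-1.])
    return np.array(c['xyz']),R.from_rotvec(c['orientation']).as_matrix()@d
def onz(n,u,v,z,cm=None):
    o,d=ray(n,u,v,cm);return o+d*(z-o[2])/d[2]
def proj(n,p,cm=None):
    c=cm or ctrl.camera_model(n);q=R.from_rotvec(c['orientation']).as_matrix().T@(np.array(p)-c['xyz']);K=c['mtx']
    return K[0,0]*q[0]/-q[2]+K[0,2],K[1,1]*-q[1]/-q[2]+K[1,2]
def two(a,b):
    (o1,d1),(o2,d2)=ray('top',*a),ray('side',*b)
    s=np.linalg.lstsq(np.c_[d1,-d2],o2-o1,rcond=None)[0];p,q=o1+s[0]*d1,o2+s[1]*d2
    return (p+q)/2,np.linalg.norm(p-q)
E
python3 - <<'E'
from h import *
for n in ['top','side']:
    im=cv2.imread(f'pics/{n}0.png');h=cv2.cvtColor(im,cv2.COLOR_BGR2HSV)
    m=cv2.inRange(h,(50,120,40),(75,255,255))
    cs,_=cv2.findContours(m,0,2)
    for c in cs:
        if cv2.contourArea(c)>60:
            P=np.array([onz(n,*p[0],0.040)[:2] for p in c.astype(float)])
            (x,y),r=cv2.minEnclosingCircle(P.astype(np.float32))
            print(n,cv2.boundingRect(c),cv2.contourArea(c),x,y,r)
im=cv2.imread('pics/top0.png')
cv2.imwrite('pics/crop_t.png',cv2.resize(im[130:310,160:360],None,fx=4,fy=4,interpolation=2)[:600*1][:600])
im=cv2.imread('pics/side0.png')
cv2.imwrite('pics/crop_s.png',cv2.resize(im[180:330,190:390],None,fx=4,fy=4,interpolation=2))
E
```

```text
top (234, 272, 15, 15) 156.0 0.34012559056282043 0.04397300258278847 0.022592635825276375
top (297, 267, 31, 31) 710.0 0.3342510461807251 -0.16726380586624146 0.046349287033081055
top (259, 237, 22, 22) 328.5 0.43502411246299744 -0.03925178200006485 0.032622650265693665
top (330, 90, 15, 12) 77.5 0.9102482795715332 -0.2416539490222931 0.025828873738646507
top (312, 84, 12, 12) 80.5 0.9315561056137085 -0.18050378561019897 0.021872112527489662
top (395, 83, 14, 23) 114.5 0.9214906692504883 -0.4444228410720825 0.03913886472582817
top (298, 77, 20, 13) 116.0 0.9475922584533691 -0.1495337188243866 0.032179094851017
top (378, 74, 18, 28) 160.0 0.9415661692619324 -0.39427685737609863 0.046873193234205246
side (336, 280, 17, 17) 193.0 0.3332127630710602 0.0664263665676117 0.026880647987127304
side (311, 244, 22, 23) 377.0 0.4290646016597748 -0.019959542900323868 0.042986948043107986
side (355, 219, 32, 31) 743.0 0.32794424891471863 -0.1551901400089264 0.06470846384763718
side (222, 116, 18, 17) 90.5 0.9800937175750732 -0.5257434248924255 0.06096950173377991
side (362, 107, 31, 18) 354.5 0.49453896284103394 -0.8034747838973999 0.07055730372667313
side (256, 83, 13, 30) 93.5 0.9815322160720825 -0.7550395727157593 0.12316197156906128
side (274, 59, 21, 45) 403.5 0.9363948106765747 -0.9445792436599731 0.20847415924072266
```

View pics/crop_t.png

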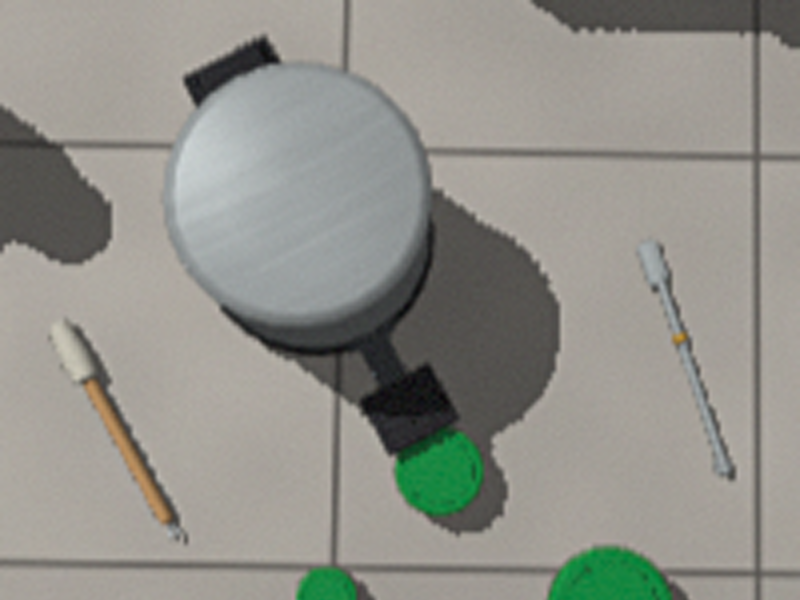

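View pics/crop_s.png

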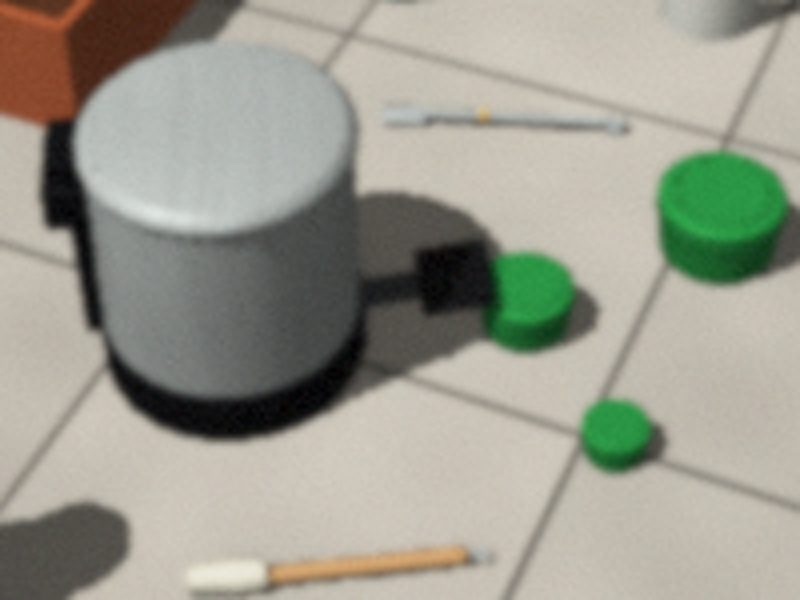

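```bash
cat > g.py <<'E'
from h import *
c=lambda x,y:(160+x/4-.4,130+y/4-.4)
s=lambda x,y:(190+x/4-.4,180+y/4-.4)
lid=onz('top',*c(298,194),.197); print('lid',lid)
# pad corners top view
pad=[onz('top',*c(*p),.056) for p in [(432,364),(458,412),(388,455),(362,406)]]
pc=np.mean(pad,0);print('pad',pc,'side/top',two(c(409,409),s(456,276)))
tub=onz('top',*c(440,472),.04);print('tub',tub)
b=lid[:2];f=pc[:2]-b;print('dist',np.linalg.norm(f));f/=np.linalg.norm(f);l=np.array([-f[1],f[0]]);print('front',f,np.arctan2(f[1],f[0]),'left',l)
print('foot check base ell side')
def fr(p):p=np.array(p)[:2]-b;return np.round([p@f,p@l],3)
print('tub',fr(tub),'small',fr((.340,.044)),'large',fr((.334,-.167)),'base',fr((0,0)))
for n,p,z in [('brush hd',(65,322),.012),('brush tip',(180,540),.012),('bomb hd',(650,243),.006),('bomb tip',(726,476),.006)]:
    w=onz('top',*c(*p),z);print(n,w,fr(w))
for p in pad: print(p,fr(p))
# bin edges rows
print('proj bin base', proj('side',(*b,0)),proj('side',(*b,.191)),proj('side',tub))
E
python3 g.py
```

```text
lid [0.61365607 0.05961336 0.197     ]
pad [ 0.48000669 -0.01624527  0.056     ] side/top (array([ 0.47879888, -0.01594546,  0.04724941]), np.float64(0.004116596524226715))
tub [ 0.43442283 -0.03930164  0.04      ]
dist 0.1536772219629298
front [-0.86967591 -0.49362314] -2.6253417220829527 left [ 0.49362314 -0.86967591]
foot check base ell side
tub [ 0.205 -0.002] small [ 0.246 -0.122] large [0.355 0.059] base [ 0.563 -0.251]
brush hd [0.54590989 0.25065244 0.012     ] [-0.035 -0.2  ]
brush tip [0.38090764 0.15700789 0.012     ] [ 0.154 -0.2  ]
bomb hd [ 0.61666194 -0.20010455  0.006     ] [0.126 0.227]
bomb tip [ 0.43614619 -0.25945787  0.006     ] [0.312 0.19 ]
[ 0.5139936  -0.03194874  0.056     ] [0.132 0.03 ]
[ 0.47849641 -0.05189631  0.056     ] [0.173 0.03 ]
[ 0.44575464 -0.00058519  0.056     ] [ 0.176 -0.031]
[0.48178211 0.01944914 0.056     ] [ 0.135 -0.03 ]
proj bin base (np.float64(247.96928581295276), np.float64(264.15665844093036)) (np.float64(243.32738022590496), np.float64(213.32433686224223)) (np.float64(320.8283111199791), np.float64(249.40776505946084))
```

The crop confirms the choice: the tub at (270,248) is mid-sized and tucked under the pedal's outer edge. I'll grip it lightly with the jaws across the pedal, then slide it outwards and to the right, into free bench within reach.

```bash
cat >> h.py <<'E'
B=np.array([.6137,.0596]);F=np.array([-.8697,-.4936]);L=np.array([.4936,-.8697])
def W(f,l,z):return np.array([*(B+F*f+L*l),z])
def rel(p,yjaw=None):
    s=ctrl.get_state();Rm=R.from_rotvec(s['tool_rot']).as_matrix()
    d=Rm.T@(np.array(p)-s['position'])*1000
    out=[d.round(1)]
    if yjaw is not None:
        z=np.array([0,0,-1.])
        for sg in(1,-1):
            y=sg*np.array([*yjaw,0]);T=np.c_[np.cross(y,z),y,z]
            out.append(R.from_matrix(Rm.T@T).as_rotvec().round(3))
    print(*out)
def fl(p):
    q=np.array(p)[:2]-B;return np.round([q@F,q@L],4)
def st():
    s=ctrl.get_state();print(round(s['time'],2),np.round(s['position'],4),'fl',fl(s['position']),np.round(s['ft_force'],1),s['grip_width'],np.round(s['joint_positions'],2))
E
python3 - <<'E'
from h import *
st();rel(W(.205,-.002,.16),L);print(W(.205,-.002,0))
E
```

```text
0.1 [ 0.2647 -0.5931  0.2356] fl [0.6257 0.3954] [-0.  -0.7 -0.2] 0.9980011136051885 [ 1.17  0.32 -0.07  1.45  0.02  1.37 -0.06]
[ 380.5 -435.9   76.3] [-0.002  0.    -0.096] [0.000e+00 3.000e-03 3.045e+00]
[ 0.4344243 -0.0398486  0.       ]
```

```bash
python3 -m handwheel '[[32,-36,0,0,0,0,-1],[64,-72,0,0,0,-0.02,-1],[96,-108,0,0,0,-0.04,-1],[128,-144,0,0,0,-0.06,-1],[160,-181,0,0,0,-0.08,-1],[192,-218,0,0,0,-0.09,-1],[224,-254,0,0,0,-0.096,-1],[256,-290,0,0,0,-0.096,-1],[288,-327,10,0,0,-0.096,-1],[320,-363,20,0,0,-0.096,-1],[352,-400,30,0,0,-0.096,-1],[380,-436,40,0,0,-0.096,-1]]'
python3 -m handwheel '[[0,0,0,0,0,0,-1],[0,0,0,0,0,0,-1]]'; python3 - <<'E'
from h import *
st();rel(W(.205,-.002,.1),L)
cm=ctrl.camera_model('wrist');cv2.imwrite('pics/w1.png',ctrl.get_image('wrist')[:,:,::-1]);cv2.imwrite('pics/t1.png',ctrl.get_image('top')[:,:,::-1])
print(proj('wrist',W(.205,-.002,.04),cm))
E
```

```text
time: 1.6
position: [0.4342, -0.0388, 0.1961]
tool_rot: [3.037, 0.802, -0.0]
ft_force: [0.6, -0.4, -0.7]
grip_width: 1.001
time: 1.85
position: [0.4339, -0.0413, 0.1964]
tool_rot: [3.037, 0.801, -0.001]
ft_force: [-0.2, -0.3, 0.7]
grip_width: 1.001
1.85 [ 0.4339 -0.0413  0.1964] fl [ 0.2062 -0.001 ] [-0.2 -0.3  0.7] 1.001305544625583 [ 0.69 -0.11 -0.61  1.99 -0.06  1.25 -0.95]
[ 1.3 -1.  96.4] [ 0.     0.001 -0.001] [ 1.000e-03 -0.000e+00  3.141e+00]
(np.float64(280.4832133519975), np.float64(197.7653438136058))
```

View pics/w1.png

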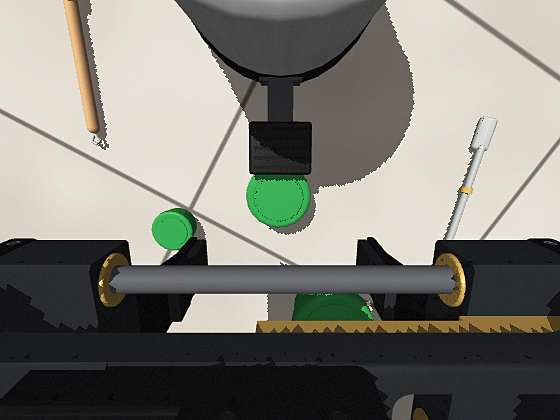

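The wrist view shows the tub at about (279,200), which agrees with the projected (280,198), with its top edge under the pedal at rows 173–178. I'll go down with the jaws open on either side of it.

```bash
python3 -m handwheel '[[1,-1,30,0,0,0,-1],[1,-1,60,0,0,0,-1],[1,-1,85,0,0,0,-1],[1,-1,105,0,0,0,-1],[1,-1,125,0,0,0,-1],[1,-1,140,0,0,0,-1],[1,-1,152,0,0,0,-1],[1,-1,162,0,0,0,-1],[1,-1,170,0,0,0,-1],[1,-1,172,0,0,0,-1],[1,-1,172,0,0,0,-1]]'; python3 - <<'E'
from h import *
st();rel(W(.205,-.002,.023),L)
cv2.imwrite('pics/w2.png',ctrl.get_image('wrist')[:,:,::-1]);im=ctrl.get_image('side')[:,:,::-1];cv2.imwrite('pics/s2.png',cv2.resize(im[180:330,190:390],None,fx=4,fy=4,interpolation=2))
E
```

```text
time: 3.32
position: [0.4347, -0.0392, 0.0246]
tool_rot: [3.038, 0.801, 0.0]
ft_force: [0.0, -1.2, -0.2]
grip_width: 1.002
3.33 [ 0.4347 -0.0392  0.0246] fl [ 0.2044 -0.0024] [ 0.  -1.2 -0.2] 1.0018463223587046 [ 0.65  0.15 -0.64  2.16  0.11  0.87 -1.12]
[-0.6  0.4  1.6] [ 0. -0. -0.] [-0.    -0.     3.141]
```

View pics/w2.png

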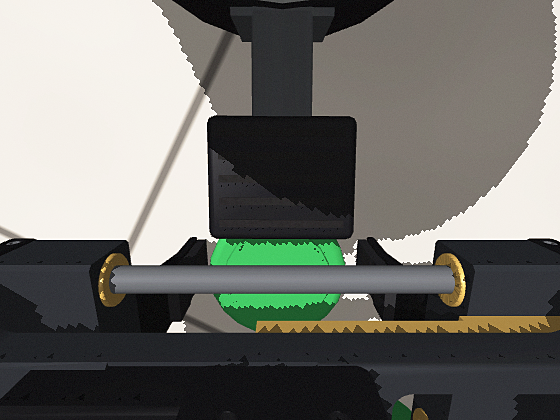

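View pics/s2.png

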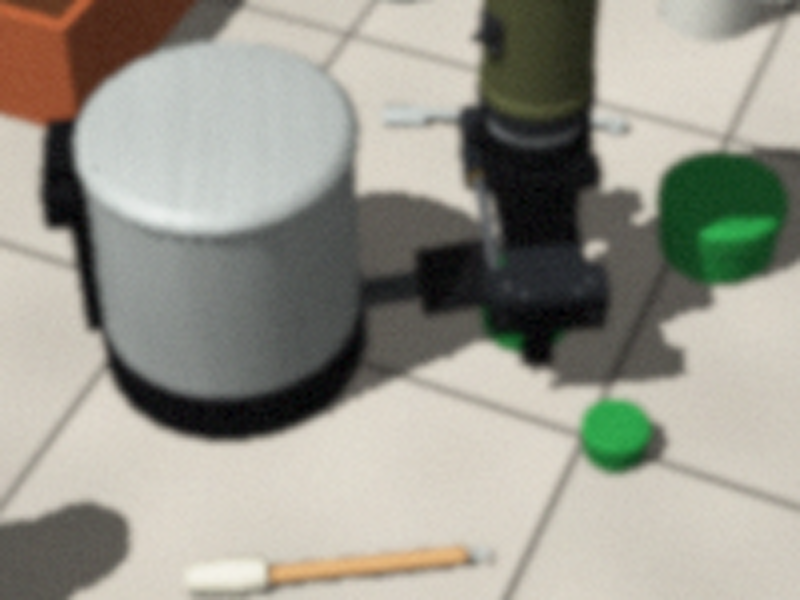

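```bash
python3 -m handwheel '[[0,0,0,0,0,0,0],[0,0,0,0,0,0,0.5],[0,0,0,0,0,0,1],[0,0,0,0,0,0,1],[0,0,0,0,0,0,1],[0,0,0,0,0,0,1]]' 4
```

```text
time: 4.18
position: [0.4346, -0.0391, 0.0246]
tool_rot: [-3.038, -0.801, 0.0]
ft_force: [-1.8, 0.7, 2.4]
grip_width: 0.78
```

```bash
python3 -m handwheel '[[-2,5,0,0,0,0,1],[-4,12,0,0,0,0,1],[-7,20,0,0,0,0,1],[-10,28,0,0,0,0,1],[-13,37,0,0,0,0,1],[-16,46,0,0,0,0,1],[-19,55,0,0,0,0,1],[-22,64,0,0,0,0,1],[-24,71,0,0,0,0,1],[-26,76,0,0,0,0,1],[-26,77,0,0,0,0,1],[-26,77,0,0,0,0,1]]'; python3 - <<'E'
from h import *
st()
cv2.imwrite('pics/w3.png',ctrl.get_image('wrist')[:,:,::-1])
E
```

```text
time: 5.68
position: [0.4498, -0.1194, 0.0246]
tool_rot: [3.037, 0.801, -0.001]
ft_force: [-1.1, 0.7, 3.5]
grip_width: 0.778
5.67 [ 0.4498 -0.1194  0.0246] fl [0.2309 0.0748] [-1.1  0.7  3.5] 0.7778913725791019 [ 0.74  0.2  -0.57  2.1   0.14  0.88 -0.97]
```

View pics/w3.png

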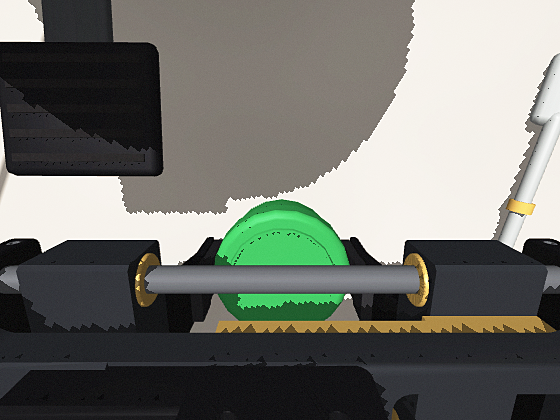

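The tub is out in the open, with its left edge at about column 215 and the pedal's right edge at 162. I'll release it, go up, and check.

```bash
python3 -m handwheel '[[0,0,0,0,0,0,0.5],[0,0,0,0,0,0,-0.5],[0,0,0,0,0,0,-1],[0,0,0,0,0,0,-1],[0,0,-10,0,0,0,-1],[0,0,-25,0,0,0,-1],[0,0,-50,0,0,0,-1],[0,0,-85,0,0,0,-1],[0,0,-115,0,0,0,-1],[0,0,-130,0,0,0,-1],[0,0,-130,0,0,0,0.5],[0,0,-130,0,0,0,1]]'; python3 - <<'E'
from h import *
st()
cm=ctrl.camera_model('wrist')
cv2.imwrite('pics/w4.png',ctrl.get_image('wrist')[:,:,::-1]);cv2.imwrite('pics/t4.png',ctrl.get_image('top')[:,:,::-1])
print(proj('wrist',W(.153,0,.054),cm),proj('wrist',W(.23,.075,.04),cm),[proj('wrist',W(f,l,z),cm) for f,l,z in[(.178,.03,.058),(.178,-.03,.058)]])
im=cv2.imread('pics/w4.png');h=cv2.cvtColor(im,cv2.COLOR_BGR2HSV);m=cv2.inRange(h,(50,120,40),(80,255,255))
for c in cv2.findContours(m,0,2)[0]:
    if cv2.contourArea(c)>500:
        print(cv2.boundingRect(c));P=np.array([fl(onz('wrist',*p[0],.04,cm)) for p in c.astype(float)]);print(P.min(0),P.max(0))
rel(W(.16,0,.12),L)
E
```

```text
time: 7.22
position: [0.4492, -0.1189, 0.1535]
tool_rot: [-3.037, -0.801, 0.002]
ft_force: [-0.4, -0.4, -0.8]
grip_width: 0.849
7.22 [ 0.4492 -0.1189  0.1535] fl [0.2312 0.074 ] [-0.4 -0.4 -0.8] 0.8487603823749231 [ 0.79  0.01 -0.58  1.98  0.01  1.15 -0.85]
(np.float64(188.0240262527523), np.float64(118.60648284477895)) (np.float64(282.7543173463652), np.float64(208.30323225907168)) [(np.float64(226.5893708765585), np.float64(151.15009300774986)), (np.float64(151.50574944006542), np.float64(151.11316312780954))]
(217, 294, 94, 39)
[0.3166 0.0085] [0.36   0.1025]
(52, 195, 60, 45)
[ 0.2178 -0.1351] [ 0.2596 -0.0806]
(246, 170, 74, 73)
[0.1955 0.0418] [0.2624 0.1078]
[ 71.2 -73.8  33.3] [-0.002  0.001 -0.   ] [2.000e-03 3.000e-03 3.141e+00]
```

View pics/w4.png

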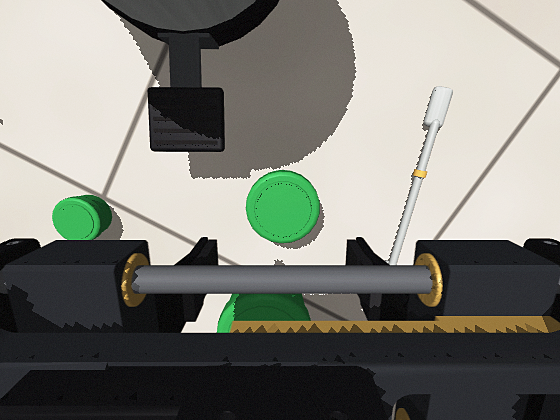

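View pics/t4.png

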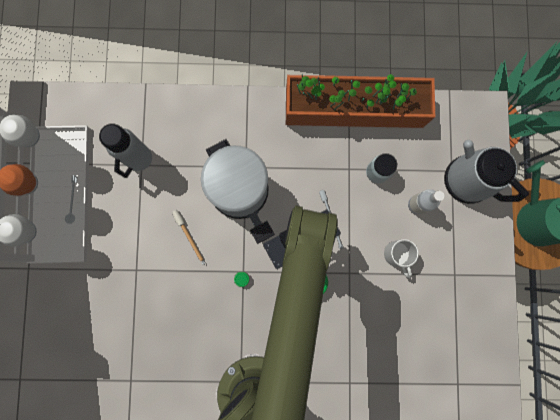

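The tub stands clear. It spans f 0.196–0.262 m and l 0.042–0.108 m, against a pedal edge at f 0.178 and l 0.030. The pedal's outer corners, seen at (149,150) and (224,151), match their projections. Next I'll move the shut fingers over the outer half of the plate.

```bash
python3 -m handwheel '[[15,-17,0,0,0,0,1],[35,-37,0,0,0,0,1],[52,-57,0,0,0,0,1],[62,-69,10,0,0,0,1],[66,-74,25,0,0,0,1],[66,-74,40,0,0,0,1],[66,-74,52,0,0,0,1],[66,-74,60,0,0,0,1],[66,-74,64,0,0,0,1],[66,-74,64,0,0,0,1],[66,-74,64,0,0,0,1]]' 20; python3 - <<'E'
from h import *
st();rel(W(.165,0,.070),L)
cv2.imwrite('pics/w5.png',ctrl.get_image('wrist')[:,:,::-1]);im=ctrl.get_image('side')[:,:,::-1];cv2.imwrite('pics/s5.png',cv2.resize(im[180:330,190:390],None,fx=4,fy=4,interpolation=2))
E
```

```text
time: 8.7
position: [0.4712, -0.0221, 0.091]
tool_rot: [3.037, 0.801, 0.001]
ft_force: [0.1, 0.2, -0.5]
grip_width: 0.0
8.7 [ 0.4712 -0.0221  0.091 ] fl [0.1643 0.0008] [ 0.1  0.2 -0.5] 8.243016391452939e-05 [ 0.66  0.12 -0.69  2.03  0.09  1.02 -1.13]
[-0.8 -0.8 21. ] [ 0.001 -0.001 -0.   ] [-1.000e-03 -1.000e-03  3.141e+00]
```

View pics/w5.png

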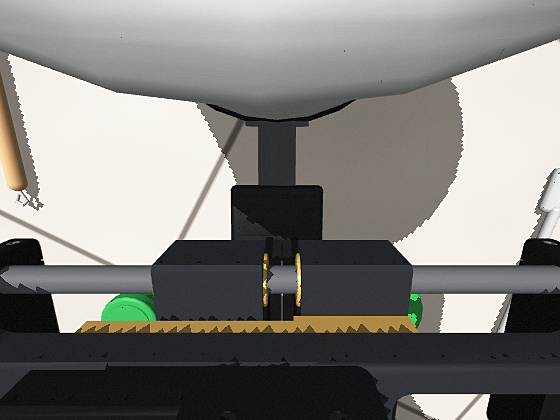

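View pics/s5.png

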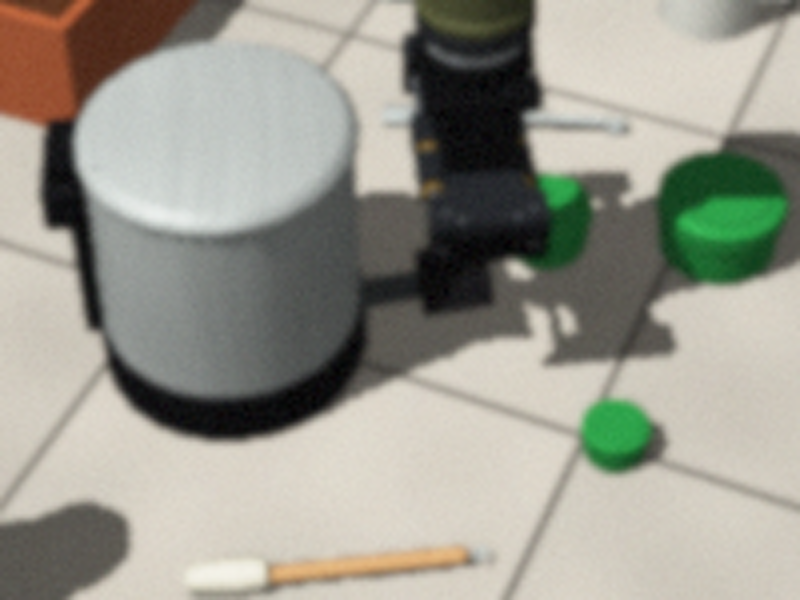

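The hand is centred over the plate, clear of the lid. Now I'll press down smoothly.

```bash
python3 -m handwheel '[[0,0,8,0,0,0,1],[0,0,15,0,0,0,1],[0,0,20,0,0,0,1],[0,0,23,0,0,0,1],[0,0,26,0,0,0,1],[0,0,29,0,0,0,1],[0,0,32,0,0,0,1],[0,0,35,0,0,0,1],[0,0,38,0,0,0,1],[0,0,41,0,0,0,1],[0,0,44,0,0,0,1],[0,0,47,0,0,0,1]]'
python3 -c "
from h import *
st()"
```

```text
time: 10.3
position: [0.4689, -0.0231, 0.0431]
tool_rot: [3.037, 0.8, -0.008]
ft_force: [-5.1, -2.0, 7.2]
grip_width: 0.003
10.3 [ 0.4689 -0.0231  0.0431] fl [0.1668 0.0005] [-5.1 -2.   7.2] 0.002918877302879109 [ 0.63  0.2  -0.68  2.07  0.16  0.93 -1.19]
```

```bash
python3 -m handwheel '[[0,0,2,0,0,0,1],[0,0,4,0,0,0,1],[0,0,6,0,0,0,1],[0,0,6,0,0,0,1]]'
python3 -m handwheel '[[0,0,2,0,0,0,1],[0,0,2,0,0,0,1]]'
python3 -c "
from h import *
st()
im=ctrl.get_image('side')[:,:,::-1];cv2.imwrite('pics/s6.png',im)"
```

```text
time: 10.8
position: [0.4693, -0.0229, 0.0376]
tool_rot: [3.037, 0.801, -0.007]
ft_force: [-5.9, -2.1, 11.5]
grip_width: 0.003
time: 11.05
position: [0.4694, -0.0229, 0.0366]
tool_rot: [3.037, 0.8, -0.008]
ft_force: [-10.1, -2.1, 19.8]
grip_width: 0.003
11.05 [ 0.4694 -0.0229  0.0366] fl [0.1662 0.0006] [-10.1  -2.1  19.8] 0.002549161156899836 [ 0.63  0.21 -0.68  2.07  0.17  0.92 -1.2 ]
```

View pics/s6.png

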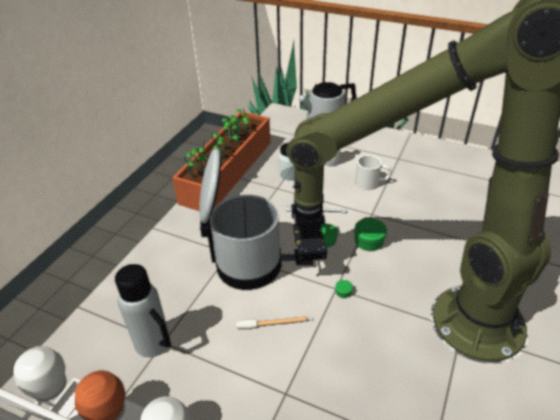

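The lid stands open at (210,185), nearly upright, and the force rose from 11 to 20 N over the last millimetre, so the pedal is on its stop. I'll hold it there for about 4 s.

```bash
for i in 1 2 3; do python3 -m handwheel '[[0,0,0,0,0,0,1],[0,0,0,0,0,0,1],[0,0,0,0,0,0,1],[0,0,0,0,0,0,1],[0,0,0,0,0,0,1],[0,0,0,0,0,0,1],[0,0,0,0,0,0,1],[0,0,0,0,0,0,1],[0,0,0,0,0,0,1],[0,0,0,0,0,0,1],[0,0,0,0,0,0,1]]'|egrep 'time|pos|ft'; done
```

```text
time: 12.48
position: [0.4694, -0.0229, 0.0366]
ft_force: [-9.3, -1.6, 19.7]
time: 13.85
position: [0.4694, -0.0229, 0.0366]
ft_force: [-10.0, -1.9, 19.3]
time: 15.22
position: [0.4694, -0.023, 0.0366]
ft_force: [-8.6, -0.7, 19.8]
```

```bash
for i in 1 2 3; do python3 -m handwheel '[[0,0,-0.8,0,0,0,1],[0,0,-1.6,0,0,0,1],[0,0,-2.4,0,0,0,1],[0,0,-3.2,0,0,0,1],[0,0,-4,0,0,0,1],[0,0,-4.8,0,0,0,1],[0,0,-5.6,0,0,0,1],[0,0,-6.4,0,0,0,1],[0,0,-7.2,0,0,0,1],[0,0,-8,0,0,0,1],[0,0,-8.8,0,0,0,1],[0,0,-9.6,0,0,0,1]]'|egrep 'time|pos|ft'; done
python3 -c "
from h import *
st()
im=ctrl.get_image('side')[:,:,::-1];cv2.imwrite('pics/s7.png',im)"
```

```text
time: 16.73
position: [0.4707, -0.0223, 0.0453]
ft_force: [-4.1, -1.2, 6.5]
time: 18.23
position: [0.471, -0.0221, 0.0552]
ft_force: [-3.8, -1.6, 8.2]
time: 19.73
position: [0.4719, -0.0216, 0.0653]
ft_force: [-3.4, -1.2, 9.1]
19.73 [ 0.4719 -0.0216  0.0653] fl [0.1634 0.0007] [-3.4 -1.2  9.1] 0.003496861961435899 [ 0.64  0.16 -0.69  2.05  0.12  0.97 -1.16]
```

View pics/s7.png

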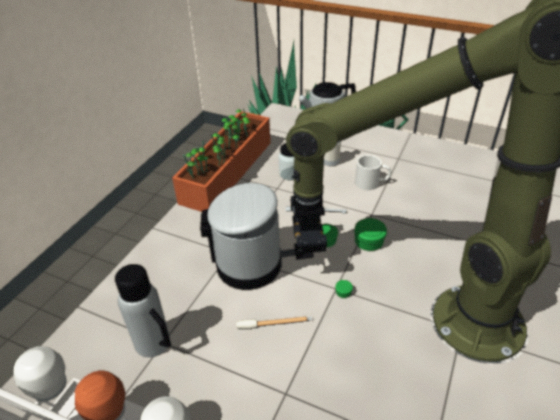

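The lid is nearly shut, with about 5 mm of pedal travel left. I'll keep rising slowly until the force goes.

```bash
python3 -m handwheel '[[0,0,-0.5,0,0,0,1],[0,0,-1,0,0,0,1],[0,0,-1.5,0,0,0,1],[0,0,-2,0,0,0,1],[0,0,-2.5,0,0,0,1],[0,0,-3,0,0,0,1],[0,0,-3.5,0,0,0,1],[0,0,-4,0,0,0,1],[0,0,-4.5,0,0,0,1],[0,0,-5,0,0,0,1],[0,0,-5.5,0,0,0,1],[0,0,-6,0,0,0,1]]'|egrep 'time|pos|ft'; python3 -m handwheel '[[0,0,-0.5,0,0,0,1],[0,0,-1,0,0,0,1],[0,0,-1.5,0,0,0,1],[0,0,-2,0,0,0,1],[0,0,-2.5,0,0,0,1],[0,0,-3,0,0,0,1],[0,0,-3.5,0,0,0,1],[0,0,-4,0,0,0,1]]'|egrep 'time|pos|ft'
```

```text
time: 21.28
position: [0.4725, -0.0212, 0.0712]
ft_force: [0.5, 0.6, 3.7]
time: 22.28
position: [0.4708, -0.0221, 0.0743]
ft_force: [0.4, 0.1, -0.1]
```

Force is zero, so contact is gone. I'll rise and back away.

```bash
python3 -m handwheel '[[0,0,-5,0,0,0,1],[0,0,-15,0,0,0,1],[0,0,-35,0,0,0,1],[0,0,-65,0,0,0,1],[0,0,-105,0,0,0,1],[0,0,-150,0,0,0,1],[-10,40,-180,0,0,0,1],[-15,85,-195,0,0,0,1],[-20,130,-200,0,0,0,1],[-30,180,-200,0,0,0,1],[-40,220,-200,0,0,0,1],[-40,220,-200,0,0,0,1]]'
python3 - <<'E'
from h import *
st()
for n in('top','side'):
    im=ctrl.get_image(n)[:,:,::-1];cv2.imwrite(f'pics/{n}8.png',im)
a=cv2.imread('pics/top0.png');
cv2.imwrite('pics/cmp.png',np.hstack([cv2.imread('pics/side8.png')[60:420,100:480],cv2.imread('pics/top8.png')[60:420,100:480]]))
im=cv2.imread('pics/top8.png');m=cv2.inRange(cv2.cvtColor(im,cv2.COLOR_BGR2HSV),(50,120,40),(80,255,255))
for c in cv2.findContours(m,0,2)[0]:
    if cv2.contourArea(c)>60:
        P=np.array([fl(onz('top',*p[0],.04)) for p in c.astype(float)]);print(cv2.boundingRect(c),P.min(0),P.max(0))
E
```

```text
time: 23.78
position: [0.544, -0.2376, 0.2741]
tool_rot: [3.04, 0.792, -0.001]
ft_force: [0.1, 0.3, 0.1]
grip_width: 0.004
23.77 [ 0.544  -0.2376  0.2741] fl [0.2073 0.224 ] [0.1 0.3 0.1] 0.0035739368406343766 [ 0.82  0.22 -0.53  1.53  0.11  1.42 -0.78]
(234, 272, 15, 15) [ 0.2232 -0.1414] [ 0.2681 -0.0991]
(297, 267, 31, 31) [0.3096 0.0142] [0.4008 0.1049]
(286, 232, 22, 22) [0.1971 0.0441] [0.2617 0.1085]
(518, 199, 42, 41) [0.4664 0.7008] [0.6026 0.849 ]
(509, 112, 51, 26) [0.2005 0.8247] [0.3076 0.9955]
(330, 90, 15, 12) [-0.1204  0.3827] [-0.0922  0.4341]
(312, 84, 12, 12) [-0.1703  0.3442] [-0.1387  0.3873]
(395, 83, 14, 23) [-0.0447  0.5557] [0.0084 0.6221]
(540, 80, 20, 22) [0.1679 0.9767] [0.2274 1.056 ]
(298, 77, 20, 13) [-0.2151  0.3147] [-0.1773  0.3786]
(378, 74, 18, 28) [-0.0926  0.5201] [-0.0238  0.5963]
(490, 64, 17, 26) [0.0464 0.8457] [0.1196 0.9299]
(504, 43, 56, 55) [0.0574 0.8878] [0.1674 1.1231]
```

View pics/cmp.png

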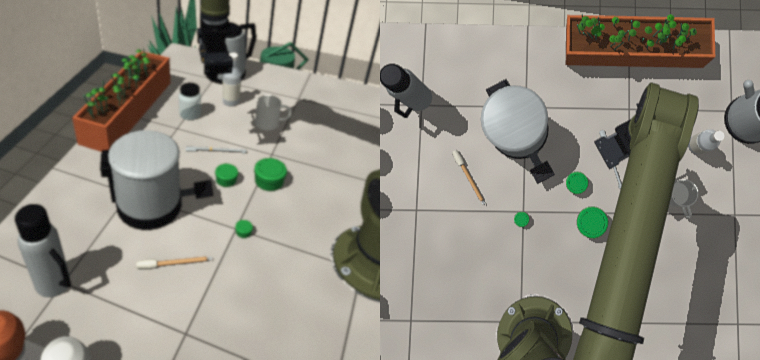

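The lid is shut and the tub is clear, at (577,183) in the right half of the picture. The bystanders and the other tubs are where they were, and the hand is up in free air.

```bash
python3 -c "
from bench import ctrl
print(ctrl.close_job())"
```

```text
the job is handed in; nothing more can be done
None
```

The tub is clear of the pedal, the lid check is done, and the job was handed in at about 24 s; no verdict was reported.

- **Tub:** I held the middle-sized green tub lightly at 4 N between the fingertips and slid it along the bench without lifting. It now stands about 19 mm beyond the pedal's outer edge and 14 mm to its side.
- **Lid:** I pressed the pedal onto its stop; the force rose to about 20 N there. That held the lid open for about 4 s, and I then let the pedal up over about 6 s. The force fell away smoothly as the pedal came up, with no sign of a slam.
- **Last checks:** The final pictures show the lid shut, with the brush, the bombilla and the other two green tubs where they were. The hand is clear, with about zero force on it. None of the checks failed or disagreed. I read the lid angle by eye from the side picture only.

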